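# Lock the tab lid onto the polishing barrel

### The job

Close the polishing barrel: take the lid by its two squeeze tabs and, keeping them squeezed, feel for the spot where its lugs drop through the gaps of the barrel's mouth, press it down on the soft seal and turn it clockwise (seen from above) under the ears to the stop. Then let go so that both bolts spring out into the notches and the lid stays locked. Do not force anything (press and turn gently, as plastic ears snap) and leave the other things on the bench where they are.

Things in the scene. Friction and masses are not known exactly. Their poses are not given: they have to be found in the camera images.
- lid_grip (a point): Grip point of the loose grey lid: on its axis, 40 mm above its underside, amid the two upright black squeeze tabs. It stands tabs up (z up) on the bench, left or right of the barrel; 52 mm high, about 190 g, the same after a half turn. Plug 68 mm in diameter, 16 mm thick, foot chamfered. Tabs: 26 mm wide along x, tops 52 mm up, outer faces 38 mm apart along y when free, 25 mm squeezed.
- lid_lug (a point): Tip of the lug on the lid's +x side, 40 mm from the axis, 8 mm above the underside; another on -x. Each is 22 mm wide and 4 mm thick (6 to 10 mm above the underside).
- tab_a (a joint): Inward travel of the tab on the lid's +y side, m: 0 free (bolt fully out), 0.0065 fully squeezed (bolt drawn in). Sprung: 2 N to start, 7 N fully in.
- tab_b (a joint): The same for the tab on the lid's -y side.
- tab_ledge (a point): Top of the ledge at the foot of tab_a, 27 mm above the lid's underside; it stands out 6 mm from the tab's outer face, and tab_b has the same. Fingertips may rest on the ledges and push down there.
- bolt_tip (a point): Tip of tab_a's steel bolt, 10 mm wide, 17 to 22 mm above the lid's underside, pointing to the lid's +y: 47.5 mm from the axis, or 41 mm with the tab squeezed. tab_b's bolt points to -y.
- barrel_mouth (a point): Centre of the barrel's mouth, on its axis (z up), 100 mm above the bench, level with the top of two ears: inward rims, 4 mm thick, leaving a 72 mm opening. The collar round them (88 mm inside, 100 outside) rises 10 mm higher. Grey six-sided tub, 112 mm across, clamped to a round wooden stand; fixed. Locked, the lid is held up against the ears: lid_grip 26 mm above this point.
- barrel_gap (a point): Nominal place of a gap between the ears for the lugs, 25 mm wide, level with the ears, 45 deg anticlockwise from the mouth's x axis; another opposite. But the collar with ears, gaps and notches is a screwed ring, tightened 8 to 40 deg clockwise past nominal, which no reading gives: feel (or look) for the gaps. The lid enters with its x axis along the gaps, either way round, bolts drawn in, else they land on the collar.
- barrel_notch (a point): Nominal place of a notch in the collar's top, on the mouth's +y (past it by the same 8 to 40 deg); another opposite. 14 mm wide, 10 mm deep. In the gaps the lid cannot turn anticlockwise; turned clockwise about 45 deg from there it meets a hard stop (about 0.5 N m of turning is plenty), where the bolts face the notches with 2 mm of play each side.
- seal_level (a point): Where the lid's underside meets the rubber seal ring: 12 mm below the mouth, give or take 1 mm, which differs and is not in this reading. It yields 3 N per mm for 4.5 mm (13.5 N), then is hard. Lugs pass under the ears once the underside is over 14 mm below the mouth, which takes 3 to 10 N: pressing steadily with 10 to 13 N serves. Above 30 N between lid and barrel something snaps.
- spare_lid: Bystander: flat grey lid without tabs, 84 mm in diameter, with a bar across the top, 24 mm high; origin at its underside. Left or right of the barrel, where the tab lid is not.
- glue: Bystander: white glue bottle, 70 mm in diameter, 250 mm high; origin at its underside.
- pliers: Bystander: pliers lying on the right; origin under the pivot.
- brush: Bystander: brush lying on the left; origin at its underside.
- jar: Bystander: glass jar, 64 mm in diameter, 75 mm high; origin at its underside.
- mosaic: Bystander: mosaic board 120 mm square, 13 mm thick, on the right; origin at its underside.
- tin: Bystander: open metal tin, 72 mm in diameter, 85 mm high; origin at its underside.
- lid: The loose tab lid as a whole; origin at the centre of its underside, axes as lid_grip.
- barrel: The barrel with its stand as a whole; origin on its axis at the bench, axes as barrel_mouth.
Things that resemble listed ones, but are neither listed nor needed, are in the scene too. Leave any purple look-alike of the lid alone.

How it is judged:
On the way:
1. the lid is down in the mouth on its seal, lugs through the gaps, both tabs squeezed (z of lid_grip in the frame of barrel_mouth below 0.0268 m and horizontal distance between lid_grip and barrel_mouth below 0.006 m and value of joint each of tab_a, tab_b above 0.003 m), for 0.05 s.
At the end, for the whole second after the job is handed in: The lid sits upright in the barrel's mouth (grip point 23.5 to 27.5 mm above the mouth, within 4 mm of the axis, tilted under 0.06 rad), turned home so that both bolts have sprung out into the notches (tab joints under 1.5 mm), at rest (z of lid_grip in the frame of barrel_mouth between 0.0235 and 0.0275 m and horizontal distance between lid_grip and barrel_mouth below 0.004 m and angle between lid_grip's own z axis and vertical below 0.06 rad and value of joint each of tab_a, tab_b below 0.0015 m and linear speed of lid below 0.01 m/s); the robot touches nothing.
It fails at once if lid and barrel forced against each other with more than 30 N (contact force between lid and barrel above 30 N).
It fails at once if another thing on the bench is moved more than 30 mm (distance of any of spare_lid, glue, pliers, brush, jar, mosaic, tin from where it was at the start of the episode above 0.03 m).
It also fails if it takes over 69 s, if anything falls off the work surface, if the arm or the gripper's body presses on something with over 40 N, if the wrist force passes 120 N, or if a joint passes its speed limit or range.

### The arm

A 6-joint arm with a two-finger parallel gripper is mounted at the origin on the work surface. World frame = base frame: x ahead of the robot, y to its left, z up, the work surface at z = 0. Lengths are in m, angles in rad, forces in N, time in s.
With the tool pointing down it reaches from about 0.35 to 0.95 m from the base axis. Payload 17.4 kg.
Tool frame: the origin (TCP) lies between the finger pads; the fingertips stand robot.tcp_to_tips ahead of it and the grasp point (between the pads) is the TCP (robot.tcp_to_tips is the distance from the TCP to the fingertips, in m); z points along the fingers, y is the line along which they close (so a half turn about z gives the same grasp; the last joint's range is limited). The gripper opens to 93 mm and grips with 3 to 60 N. Pads are 15 mm wide; open, the fingers measure 128 mm over their backs; the gripper's body (75 mm by 188 mm) begins 65 mm behind the grasp point.
Start: joints at [1.081, 0.116, 1.442, -0, 1.584, -0.038], TCP at [0.295, 0.607, 0.238] pointing down, gripper open.
Joint ranges: [-2.83, 2.83], [-0.83, 2.19], [0.07, 2.5], [-1.14, 4.28], [0.01, 3], [-2.97, 2.97]. Speed limits (rad/s): [1.89, 1.89, 2.22, 3.14, 3.14, 3.14].

### API

Orientations are given as a unit quaternion [x, y, z, w].
In Python, from rig import sensors, cams, hand_in, robot gives the robot as it stands.
- The arm moves only by the shell command python3 -m jog 'ROWS' [OPENING] [FORCE]. ROWS is JSON, a list of rows, each an object with "xyz": the shift along the tool's x, y, z in mm, a list of three; "roll": the turn about the tool's z in degrees. In form: [{"xyz": [x, y, z], "roll": roll}, ...]. A call has exactly 8 rows; each row is the pose to reach, as a shift and turn from the pose commanded when the call began, along the tool's axes at that moment; what a row does not reach only later rows make up. A row lasts 1/12 s, in which the tool goes at most 41.7 mm and 7.16 degrees, less where a joint would pass 70% of its speed; a pose out of reach is approached as far as the arm can. A call with a gripper value outside its range is refused whole. OPENING is the gripper command: -1 is shut, 1 is fully open, values between are in proportion, set as the call begins (- or left out, the last holds). The fingers move at their own pace and stop on an object; FORCE is the grip in N (left out, the last holds). Time passes only in rows, so rows that repeat a pose let the fingers close, or fill a call up. It gives the time, the measured TCP pose, the force, the opening and the grip force at its end, in the units of the state.
- sensors.get_state(): the state, without advancing time (a new reading comes with each control period).
- cams.get_image(name): name is "side" or "top" or "wrist"; returns a dict with "image" (384x512x3 uint8, red, green, blue), "camera_matrix" (3x3 intrinsics, pixels), "k1" (the pictures are not rectified: a ray, as slopes to the right and down, at radius r is drawn at 1 + k1 r^2 times it, then the intrinsics apply), "origin" and "attitude" of the camera in the world. Camera axes: x right, y up, looking along -z (the intrinsics and any distortion apply to the point x, -y, -z); pixel columns grow to the right and rows downward; lengths in m; the calibration is good to about 2 mm. A picture is of the moment at which its call begins. There is no depth.
- hand_in(): hands the job in; it is judged then, once.
Trained networks look in the newest picture that a camera, given by its name, has taken for a name from the list of things; names that differ only in an ending like _2 or _b are one class to them, and where a whole thing is asked for, a point or a joint stands for the part that bears it (a point fixed in the world has none). Each returns a list of dicts, best first, with "confidence" (0 to 1); they miss things now and then, are a little off and sometimes report something else, mostly with a low value. They report only what shows in the picture. A call takes as long as a camera call. They do not tell look-alikes from the thing itself.
- cams.recognise(camera, target): "pixel" ([column, row] in pixels, amid what is visible of it).
- cams.landmark_of(camera, target): "pixel" ([column, row] in pixels: a listed point, or the origin of a listed thing).
The state is a dict: "t": time; "joints": joint angles; "qd": joint speeds; "joint_efforts": joint torques, N m; "tcp_pos": TCP position; "ee_rot": TCP orientation; "wrist_force": force on the tool from outside, world axes, zero at the start; "wrist_torque": the same for the moment, N m; "width": finger opening in m; "gripper_force": force on a finger pad.
Only numpy, scipy, OpenCV 4.12 (cv2) and the standard library are available. Lean on these libraries where they do the work, as an engineer would, in place of code of your own. Each camera call takes 0.05 s, during which the arm holds its last target. There are 200 camera calls.

## Working session

There is one attempt and no reset: what is moved stays moved. The work goes in short steps, Python scripts to look and compute and a shell command to move; the robot and the scene stay as the last step left them, time stands still between calls to the robot, and variables do not carry over. Pictures are saved under pics/ and viewed, at most 10 in all, crops included, and the job is handed in when it is done.

```bash
ls; mkdir -p pics; python3 - <<'E'
from rig import sensors,cams,robot
import cv2
print(robot.tcp_to_tips, sensors.get_state())
for n in("top","side"):
    d=cams.get_image(n);cv2.imwrite(f"pics/{n}0.png",d["image"][...,::-1])
    print(n,d["camera_matrix"],d["k1"],d["origin"],d["attitude"])
    for t in("lid","lid_grip","lid_lug","barrel_mouth","spare_lid","bolt_tip","barrel_gap","barrel_notch","tab_ledge"):
        print(t,[(x["pixel"],round(x["confidence"],2)) for x in cams.landmark_of(n,t)][:4])
E
```

```text
pics
0.019 {'t': 0.0, 'joints': array([ 1.08122540e+00,  1.16490804e-01,  1.44229040e+00, -8.31401636e-06,
        1.58400237e+00, -3.78440709e-02]), 'qd': array([ 0.00160005, -0.00168904,  0.00090911,  0.00176729, -0.00161727,
        0.00101617]), 'joint_efforts': array([-5.56529121e-03, -7.21255302e+01, -6.22604012e+01,  7.76549242e-02,
        2.37555377e-02, -1.55540633e-04]), 'tcp_pos': array([0.29459719, 0.60710592, 0.23688631]), 'ee_rot': array([ 2.23947954e-01,  9.74600923e-01, -5.75957939e-04, -1.51200445e-04]), 'wrist_force': array([ 0.89377154, -0.64264249, -0.45964577]), 'wrist_torque': array([-0.02882741,  0.03815053, -0.00190302]), 'gripper_force': 0.0, 'width': 0.09280664311383112}
top [[379.89300374   0.         253.42270202]
 [  0.         379.89300374 196.1256938 ]
 [  0.           0.           1.        ]] 0.02273239134894646 [ 0.3857074  -0.03223498  1.35186027] [-0.04095958  0.0461178   0.71327694 -0.69816292]
lid [([277.6, 182.7], 0.89), ([301.0, 252.4], 0.84), ([230.9, 259.0], 0.76), ([309.4, 212.0], 0.62)]
lid_grip [([281.8, 180.8], 0.82), ([338.1, 249.1], 0.
[... 845 characters left out ...]
49.0], 0.87), ([266.4, 279.9], 0.81), ([242.2, 259.0], 0.75), ([286.0, 220.9], 0.7)]
lid_grip [([239.8, 249.5], 0.8), ([287.2, 217.0], 0.75), ([266.5, 270.9], 0.73), ([277.8, 240.4], 0.71)]
lid_lug [([274.8, 280.9], 0.93), ([234.1, 249.8], 0.83), ([274.0, 218.6], 0.74), ([290.8, 247.6], 0.63)]
barrel_mouth [([248.8, 184.2], 0.63), ([278.2, 246.5], 0.6)]
spare_lid [([213.1, 179.1], 0.54)]
bolt_tip [([187.0, 222.9], 0.63), ([290.2, 226.5], 0.53), ([225.8, 263.2], 0.5), ([248.4, 182.7], 0.41)]
barrel_gap [([259.6, 175.8], 0.97), ([278.2, 235.2], 0.41)]
barrel_notch [([251.2, 170.6], 0.78)]
tab_ledge [([281.3, 239.0], 0.58), ([194.4, 216.2], 0.58), ([237.2, 254.6], 0.52), ([268.1, 264.7], 0.44)]
```

```bash
python3 - <<'E'
import cv2
a=cv2.imread("pics/top0.png")[110:300,120:386];cv2.imwrite("pics/top0c.png",cv2.resize(a,None,fx=3,fy=3,interpolation=cv2.INTER_CUBIC))
E
```

```text
(no output)
```

View pics/top0c.png

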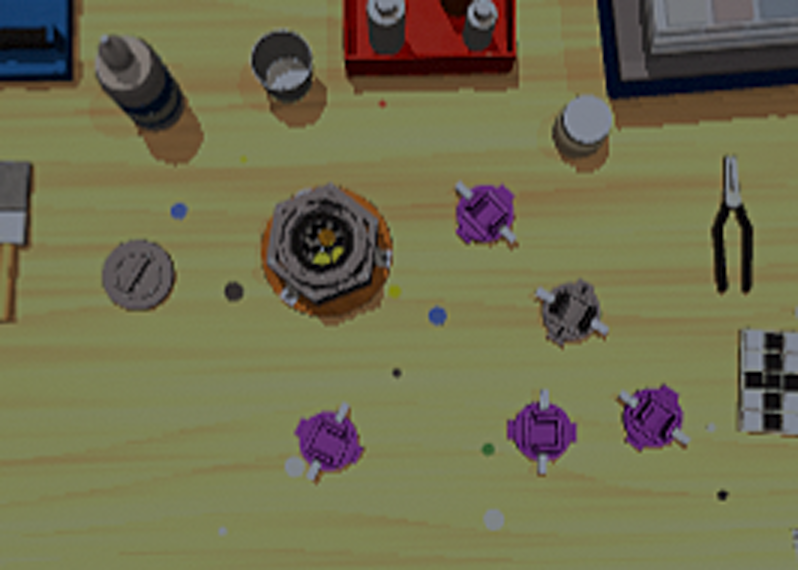

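View pics/side0.png

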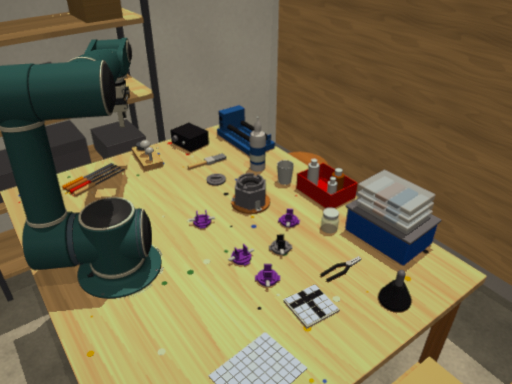

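The only grey tab lid is at about (310,214) in top and (280,243) in side. The four purple ones are look-alikes. The barrel mouth is at about (228,190) in top and (249,184) in side. The spare lid is left of the barrel.

```bash
cat > h.py <<'E'
import numpy as np, cv2
from scipy.spatial.transform import Rotation as R
from rig import sensors,cams
def ray(d,px):
    K=d["camera_matrix"];q=np.array([(px[0]-K[0,2])/K[0,0],(px[1]-K[1,2])/K[1,1]])
    s=cv2.undistortPoints(np.array([[px]],float),K,np.array([d["k1"],0,0,0.]))[0,0]
    return R.from_quat(d["attitude"]).apply([s[0],-s[1],-1])
def onz(d,px,z):
    v=ray(d,px);o=d["origin"];return o+v*(z-o[2])/v[2]
def proj(d,P):
    p=R.from_quat(d["attitude"]).inv().apply(np.atleast_2d(P)-d["origin"])*[1,-1,-1]
    return cv2.projectPoints(p,np.zeros(3),np.zeros(3),d["camera_matrix"],np.array([d["k1"],0,0,0.]))[0][:,0]
def tri(o):
    A=0;b=0
    for d,px in o:
        v=ray(d,px);v/=np.linalg.norm(v);M=np.eye(3)-np.outer(v,v);A=A+M;b=b+M@d["origin"]
    return np.linalg.solve(A,b)
def totool(P,s=None):
    s=s or sensors.get_state();return 1000*R.from_quat(s["ee_rot"]).inv().apply(P-s["tcp_pos"])
def best(n,t,near,rad=25):
    return [(np.round(x["pixel"],1),round(x["confidence"],2)) for x in cams.landmark_of(n,t) if np.hypot(*(np.array(x["pixel"])-near))<rad]
E
python3 - <<'E'
from h import *
T=cams.get_image("top");S=cams.get_image("side")
for t in ("lid","lid_grip","lid_lug","bolt_tip"):
    print(t,best("top",t,(310,214)),best("side",t,(280,243)))
print(onz(T,(309.4,212),0),onz(T,(316.3,209.7),.04),onz(S,(278,249),0),onz(S,(277.8,240.4),.04))
print(best("top","barrel",(228,192)),best("side","barrel",(250,190)),onz(T,(228,190),.1),onz(S,(249.5,180),.1),tri([(T,(227.6,192.6)),(S,(248.8,184.2))]))
s=sensors.get_state();print(R.from_quat(s["ee_rot"]).as_matrix(),totool(np.array([.43,-.2,.2])))
E
```

```text
lid [(array([309.5, 217.2]), 0.63)] [(array([279.9, 248.1]), 0.71), (array([286. , 223.8]), 0.68)]
lid_grip [(array([311.9, 213.4]), 0.74)] [(array([277.3, 239.9]), 0.62)]
lid_lug [] [(array([290.1, 245.2]), 0.85), (array([276.2, 221.2]), 0.68)]
bolt_tip [(array([297.2, 206.7]), 0.57)] [(array([288.4, 226.3]), 0.46), (array([276.2, 235.9]), 0.41)]
[ 0.49175242 -0.24242172  0.        ] [ 0.49609743 -0.26042716  0.04      ] [ 0.48065315 -0.23964367  0.        ] [ 0.47846172 -0.23952833  0.04      ]
[(array([228.1, 194.1]), 0.56)] [(array([250. , 205.8]), 0.56)] [0.56294911 0.04099997 0.1       ] [0.570162   0.05383049 0.1       ] [0.55663108 0.0421866  0.09159805]
[[-8.99655581e-01  4.36600315e-01  1.50406649e-05]
 [ 4.36600315e-01  8.99655581e-01 -2.54221470e-05]
 [-2.46307355e-05 -1.63044174e-05 -1.00000000e+00]] [-474.16031897 -667.20236974   37.66929266]
```

```bash
python3 -m jog '[{"xyz":[-10,-12,1],"roll":1},{"xyz":[-31,-39,2],"roll":2},{"xyz":[-56,-71,4],"roll":3},{"xyz":[-81,-103,6],"roll":4},{"xyz":[-106,-135,8],"roll":5},{"xyz":[-131,-166,9],"roll":5.5},{"xyz":[-156,-197,9],"roll":5.5},{"xyz":[-180,-227,9],"roll":5.5}]' 1 20
```

```text
t: 2.27
tcp_pos: [0.3574, 0.3226, 0.2286]
ee_rot: [0.27, 0.963, 0.0, 0.0]
wrist_force: [1.7, 0.5, 0.1]
width: 0.0932
gripper_force: 0.0
```

```bash
python3 -m jog '[{"xyz":[-20,-21,2],"roll":0},{"xyz":[-46,-48,3],"roll":0},{"xyz":[-73,-76,5],"roll":0},{"xyz":[-100,-104,6],"roll":0},{"xyz":[-126,-132,8],"roll":0},{"xyz":[-153,-160,10],"roll":0},{"xyz":[-180,-188,12],"roll":0},{"xyz":[-207,-216,14],"roll":0}]' && python3 -m jog '[{"xyz":[-27,-28,2],"roll":0},{"xyz":[-54,-56,3],"roll":0},{"xyz":[-81,-84,5],"roll":0},{"xyz":[-108,-112,7],"roll":0},{"xyz":[-134,-139,9],"roll":0},{"xyz":[-158,-165,11],"roll":0},{"xyz":[-180,-187,13],"roll":0},{"xyz":[-194,-201,14],"roll":0}]'; python3 - <<'E'
from h import *
d=cams.get_image("wrist");cv2.imwrite("pics/w1.png",d["image"][...,::-1])
s=sensors.get_state();print(s["t"],s["tcp_pos"],s["ee_rot"],d["origin"],d["attitude"],d["camera_matrix"][0],d["k1"])
for t,z in (("lid",0),("lid_grip",.04),("lid_lug",.008),("bolt_tip",.0195),("tab_ledge",.027)):
    for p in cams.landmark_of("wrist",t): print(t,np.round(p["pixel"]),round(p["confidence"],2),onz(d,p["pixel"],z))
E
```

```text
t: 2.93
tcp_pos: [0.4216, 0.0304, 0.215]
ee_rot: [0.27, 0.963, 0.0, 0.001]
wrist_force: [1.0, 0.4, 0.5]
width: 0.0929
gripper_force: 0.0
t: 3.6
tcp_pos: [0.4827, -0.2432, 0.2002]
ee_rot: [0.271, 0.963, -0.0, -0.0]
wrist_force: [-0.3, 0.8, -0.7]
width: 0.093
gripper_force: 0.0
3.65 [ 0.48303258 -0.24475757  0.19983122] [ 2.71571515e-01  9.62418129e-01 -4.05548114e-04 -3.05826430e-04] [ 0.41469459 -0.20300388  0.34805762] [-0.12648824 -0.0711357   0.48350646  0.86322763] [266.63537323   0.         253.73669659] -0.03245261437946348
lid [146. 132.] 0.98 [ 0.36098157 -0.33193319  0.        ]
lid [227.  65.] 0.92 [ 0.35016507 -0.20030966  0.        ]
lid [257. 180.] 0.69 [ 0.48957305 -0.24290145  0.        ]
lid [362. 214.] 0.58 [ 0.60862961 -0.14360559  0.        ]
lid_grip [135. 138.] 0.9 [ 0.3664122  -0.33211076  0.04      ]
lid_grip [261. 188.] 0.75 [ 0.49178621 -0.23927866  0.04      ]
lid_grip [373. 223.] 0.57 [ 0.60469998 -0.1431662   0.04      ]
lid_grip [219.  59.] 0.56 [ 0.34813494 -0.20456975  0.04      ]
lid_lug [253.  47.] 0.98 [ 0.35119593 -0.16436704  0.008     ]
lid_lug [144. 164.] 0.91 [ 0.39380357 -0.35651635  0.008     ]
lid_lug [257. 206.] 0.9 [ 0.5180667  -0.26143319  0.008     ]
lid_lug [374. 188.] 0.65 [ 0.57932632 -0.11551429  0.008     ]
bolt_tip [176. 136.] 0.91 [ 0.38793186 -0.29645823  0.0195    ]
bolt_tip [292. 180.] 0.87 [ 0.50897455 -0.20437674  0.0195    ]
bolt_tip [205.  22.] 0.87 [ 0.3038026  -0.19727665  0.0195    ]
bolt_tip [332. 215.] 0.8 [ 0.57804694 -0.18194214  0.0195    ]
tab_ledge [275. 182.] 0.77 [ 0.49753251 -0.22318938  0.027     ]
tab_ledge [156. 133.] 0.7 [ 0.37277199 -0.31250512  0.027     ]
tab_ledge [210.  43.] 0.66 [ 0.32644255 -0.20469919  0.027     ]
tab_ledge [350. 217.] 0.66 [ 0.58877489 -0.16290163  0.027     ]
```

View pics/w1.png

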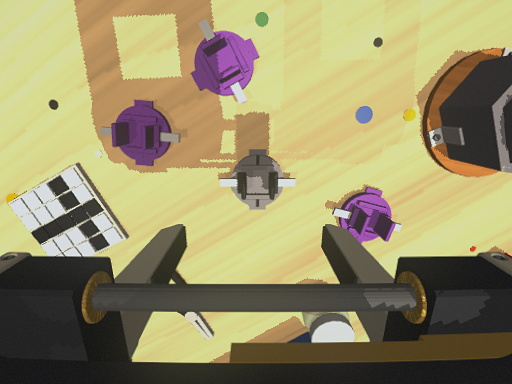

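The grey lid is central in the wrist view at (257,180). Its bolts are at about (220,182) and (295,181), and the tabs already line up with the fingers.

```bash
python3 - <<'E'
from h import *
d=cams.get_image("wrist")
a=onz(d,(220,182),.0195);b=onz(d,(295.5,181.5),.0195);l=onz(d,(257,207),.008);g=onz(d,(257,152),.008);print(a,b,(a+b)/2,np.hypot(*(a-b)[:2]),(l+g)/2,np.hypot(*(l-g)[:2]))
s=sensors.get_state();Y=R.from_quat(s["ee_rot"]).as_matrix()[:,1];v=b-a
print("axis",np.degrees(np.arctan2(v[1],v[0])),np.degrees(np.arctan2(l[1]-g[1],l[0]-g[0])),"tool y",np.degrees(np.arctan2(Y[1],Y[0])))
c=((a+b)/2+(l+g)/2)/2;c[2]=.04;print(c,totool(c))
E
```

```text
[ 0.46344624 -0.27939169  0.0195    ] [ 0.51291737 -0.19700125  0.0195    ] [ 0.48818181 -0.23819647  0.0195    ] 0.0961019108444631 [ 0.48859919 -0.23939536  0.008     ] 0.07433675797626556
axis 59.017394369909994 -31.162628880917467 tool y 58.66496950779347
[ 0.4883905  -0.23879592  0.04      ] [ -4.45279436   3.56041947 160.95376013]
```

```bash
python3 -m jog '[{"xyz":[-2,2,8],"roll":0},{"xyz":[-4,3,25],"roll":0},{"xyz":[-4,3,48],"roll":-0.4},{"xyz":[-4,3,72],"roll":-0.4},{"xyz":[-4,3,96],"roll":-0.4},{"xyz":[-4,3,112],"roll":-0.4},{"xyz":[-4,3,120],"roll":-0.4},{"xyz":[-4,3,120],"roll":-0.4}]' 0.4 40; python3 - <<'E'
from h import *
d=cams.get_image("wrist");cv2.imwrite("pics/w2.png",d["image"][...,::-1])
s=sensors.get_state();print(s["tcp_pos"])
P=R.from_quat(s["ee_rot"]).apply(np.array([[0,y,.019] for y in(-.033,.033)])+[0,0,0])+s["tcp_pos"]
print(proj(d,P))
for t,z in (("lid_grip",.04),("lid_lug",.008),("bolt_tip",.0195),("tab_ledge",.027)):
    for p in cams.landmark_of("wrist",t): print(t,np.round(p["pixel"]),round(p["confidence"],2),totool(onz(d,p["pixel"],z)))
E
```

```text
t: 4.62
tcp_pos: [0.4871, -0.239, 0.0787]
ee_rot: [0.267, 0.964, 0.0, -0.001]
wrist_force: [0.2, -0.0, 0.6]
width: 0.0651
gripper_force: 0.0
[ 0.48759475 -0.23935685  0.08035051]
[[206.90628651 236.03585205]
 [303.85215529 235.99510979]]
lid_grip [188.  18.] 0.84 [137.88817191 -41.60454895  41.2774463 ]
lid_grip [ 51. 146.] 0.72 [  59.44501586 -144.56566628   41.32699614]
lid_lug [251.   6.] 0.86 [155.95396177  -3.12753654  73.64589458]
lid_lug [252. 253.] 0.72 [-42.10344597  -2.77375961  73.94967171]
lid_lug [ 80. 189.] 0.68 [  19.17698561 -151.0452177    73.85112384]
lid_lug [424. 224.] 0.65 [-12.82729574 151.89148468  73.90952705]
bolt_tip [307. 216.] 0.91 [-1.15822671 43.87049403 62.5385044 ]
bolt_tip [129. 147.] 0.71 [ 56.43068274 -97.71594497  62.41798609]
bolt_tip [363. 260.] 0.43 [-42.02707153  95.52680196  62.62030597]
tab_ledge [278. 220.] 0.88 [-1.58749934 19.06901391 54.97641271]
tab_ledge [ 92. 144.] 0.63 [  60.02759944 -122.01021718   54.84876835]
```

View pics/w2.png

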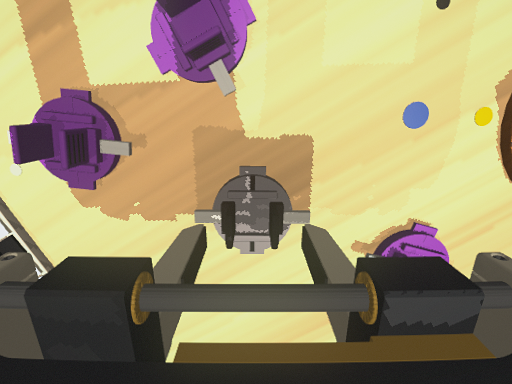

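The lid is centred between the fingers, about 2 mm off: bolts at (195,217) and (310,216). I'll correct, descend and squeeze.

```bash
python3 -m jog '[{"xyz":[-1,-2,3],"roll":0},{"xyz":[-1.5,-2.5,10],"roll":0},{"xyz":[-1.5,-2.5,18],"roll":0},{"xyz":[-1.5,-2.5,25],"roll":0},{"xyz":[-1.5,-2.5,30],"roll":0},{"xyz":[-1.5,-2.5,33],"roll":0},{"xyz":[-1.5,-2.5,33],"roll":0},{"xyz":[-1.5,-2.5,33],"roll":0}]' && python3 -m jog '[{"xyz":[0,0,0],"roll":0},{"xyz":[0,0,0],"roll":0},{"xyz":[0,0,0],"roll":0},{"xyz":[0,0,0],"roll":0},{"xyz":[0,0,0],"roll":0},{"xyz":[0,0,0],"roll":0},{"xyz":[0,0,0],"roll":0},{"xyz":[0,0,0],"roll":0}]' -1 40
```

```text
t: 5.53
tcp_pos: [0.4877, -0.2428, 0.0475]
ee_rot: [0.267, 0.964, 0.0, -0.0]
wrist_force: [-0.0, 0.4, 0.5]
width: 0.0653
gripper_force: 0.0
t: 6.2
tcp_pos: [0.4879, -0.2428, 0.0483]
ee_rot: [0.267, 0.964, 0.0, 0.0]
wrist_force: [-1.4, 2.6, 7.8]
width: 0.0223
gripper_force: 40.1
```

```bash
python3 -m jog '[{"xyz":[0,0,-3],"roll":0},{"xyz":[0,0,-8],"roll":0},{"xyz":[0,0,-18],"roll":0},{"xyz":[0,0,-32],"roll":0},{"xyz":[0,0,-48],"roll":0},{"xyz":[0,0,-64],"roll":0},{"xyz":[0,0,-80],"roll":0},{"xyz":[0,5,-96],"roll":0}]' && python3 -m jog '[{"xyz":[0,15,-15],"roll":0},{"xyz":[1,40,-28],"roll":0},{"xyz":[2,75,-40],"roll":0},{"xyz":[3,110,-48],"roll":0},{"xyz":[4,145,-54],"roll":0},{"xyz":[5,180,-56],"roll":0},{"xyz":[5,208,-56],"roll":0},{"xyz":[6,225,-56],"roll":0}]' && python3 -m jog '[{"xyz":[0,15,0],"roll":0},{"xyz":[0,30,0],"roll":0},{"xyz":[0,42,0],"roll":0},{"xyz":[0,50,0],"roll":0},{"xyz":[0,52,0],"roll":0},{"xyz":[0,52,0],"roll":0},{"xyz":[0,52,0],"roll":0},{"xyz":[0,52,0],"roll":0}]'; python3 - <<'E'
from h import *
d=cams.get_image("wrist");cv2.imwrite("pics/w3.png",d["image"][...,::-1])
s=sensors.get_state();print(s["tcp_pos"],s["wrist_force"],s["wrist_torque"],s["width"])
for t,z in (("barrel_mouth",.1),("barrel_gap",.1),("barrel_notch",.11),("barrel",0),("lid_lug",.16),("lid_grip",.19),("bolt_tip",.17)):
    for p in cams.landmark_of("wrist",t): print(t,np.round(p["pixel"],1),round(p["confidence"],2),onz(d,p["pixel"],z))
print(proj(d,[[.56,.043,.1]]))
E
```

```text
t: 6.87
tcp_pos: [0.4901, -0.239, 0.1459]
ee_rot: [0.267, 0.964, -0.0, 0.0]
wrist_force: [0.4, -1.5, -1.4]
width: 0.0217
gripper_force: 40.0
t: 7.53
tcp_pos: [0.602, -0.0401, 0.2013]
ee_rot: [0.266, 0.964, 0.0, 0.001]
wrist_force: [0.5, 0.2, -2.6]
width: 0.022
gripper_force: 40.0
t: 8.2
tcp_pos: [0.6275, 0.0014, 0.1997]
ee_rot: [0.267, 0.964, -0.0, -0.0]
wrist_force: [-0.5, 0.3, -2.2]
width: 0.0221
gripper_force: 40.0
[0.62750651 0.00143355 0.19973932] [-0.44816954  0.18486681 -1.84779426] [-0.03775147  0.02911521 -0.04413228] 0.0219882150937621
barrel_mouth [263.4 120.2] 0.61 [0.56836525 0.0457784  0.1       ]
barrel_gap [284.2 158.1] 0.71 [0.60784515 0.04507416 0.1       ]
barrel_gap [360.6 233.4] 0.66 [0.71546908 0.07453522 0.1       ]
barrel_notch [313.4 124.9] 0.68 [0.59365055 0.080772   0.11      ]
barrel_notch [254.2 217.4] 0.33 [ 0.6408245 -0.0074258  0.11     ]
barrel [258.9 117.6] 0.71 [0.56645897 0.04445645 0.        ]
barrel [306.1 225.6] 0.28 [0.72722968 0.02658881 0.        ]
lid_lug [158.9 189.1] 0.92 [ 0.56855515 -0.04567629  0.16      ]
lid_lug [255.5 266. ] 0.8 [ 0.66001772 -0.01787983  0.16      ]
lid_lug [358.9 229.5] 0.72 [0.67386331 0.06664024 0.16      ]
lid_lug [13.2 56.6] 0.66 [ 0.44527084 -0.07486137  0.16      ]
lid_grip [150.  226.2] 0.77 [ 0.58399217 -0.05175054  0.19      ]
lid_grip [257.2 241.2] 0.63 [0.62860467 0.001983   0.19      ]
lid_grip [306.5 225.6] 0.61 [0.63545383 0.03470224 0.19      ]
bolt_tip [308.5 225.9] 0.87 [0.64610375 0.03503069 0.17      ]
bolt_tip [116.3 216. ] 0.87 [ 0.56822764 -0.07971324  0.17      ]
[[255.955767  113.5592274]]
```

View pics/w3.png

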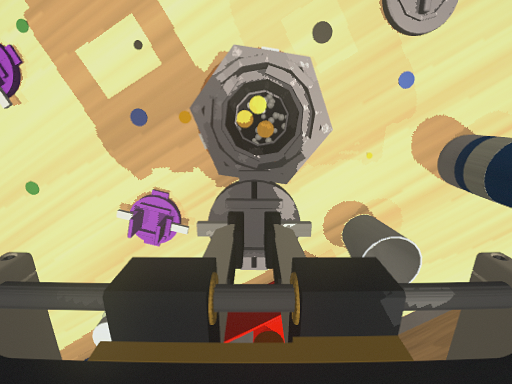

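The lid is held well at (257,240). The barrel mouth is at about (261,117). I'll zoom in on the ring.

```bash
python3 - <<'E'
import cv2
a=cv2.imread("pics/w3.png")[40:190,185:335];a=cv2.resize(a,(600,600),interpolation=cv2.INTER_CUBIC)
a=cv2.convertScaleAbs(a,alpha=1.6,beta=10);cv2.imwrite("pics/w3c.png",a)
E
```

```text
(no output)
```

View pics/w3c.png

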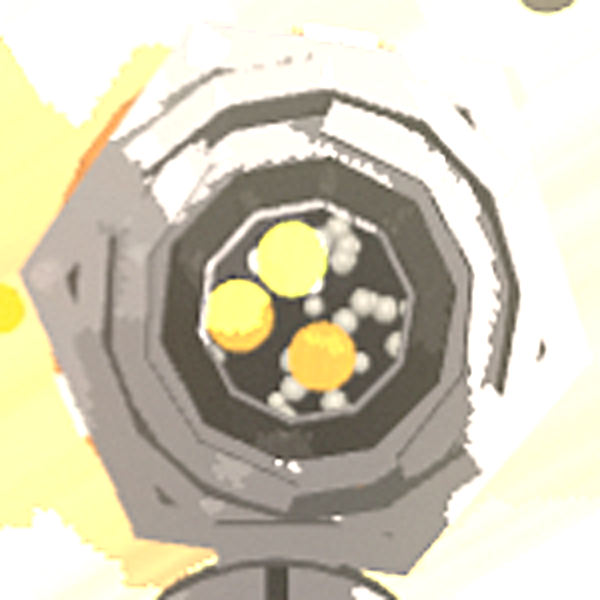

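The ears end at crop (295,490) and (400,468) for the near gap, and (205,150) and (325,125) for the far gap. The notches are at about (480,420) and (145,190), roughly 45° anticlockwise of the gaps, which is consistent.

```bash
python3 - <<'E'
from h import *
d=cams.get_image("wrist");T=cams.get_image("top")
f=lambda u,v,z:onz(d,(185+(u-1.5)/4,40+(v-1.5)/4),z)[:2]
g1=[f(295,490,.1),f(400,468,.1)];g2=[f(205,150,.1),f(325,128,.1)]
print(g1,g2,np.linalg.norm(g1[0]-g1[1]),np.linalg.norm(g2[0]-g2[1]))
a,b=np.mean(g1,0),np.mean(g2,0);v=a-b
print("center",(a+b)/2,"span",np.linalg.norm(v),"gap axis deg",np.degrees(np.arctan2(v[1],v[0])))
n1,n2=f(480,425,.11),f(145,180,.11);v=n1-n2;print("notch",n1,n2,(n1+n2)/2,np.linalg.norm(v),np.degrees(np.arctan2(v[1],v[0])))
c,r=cv2.minEnclosingCircle(np.array([f(*p,.1) for p in [(470,265),(290,160),(165,265),(200,440),(295,460),(400,455),(455,400)]],np.float32));print(c,r)
s=sensors.get_state();print("tool x",np.degrees(np.arctan2(*R.from_quat(s["ee_rot"]).as_matrix()[1::-1,0])))
# lid in hand
for t,z in (("bolt_tip",.0195),("lid_lug",.008)): print(t,[(p["pixel"],np.round(totool(onz(d,p["pixel"],z+s["tcp_pos"][2]-.0475)),1)) for p in cams.landmark_of("wrist",t)])
for n,D in(("top",T),("wrist",d)): print([onz(D,p["pixel"],.1) for p in cams.landmark_of(n,"barrel_mouth")])
h=cams.landmark_of("wrist","barrel"); print([onz(d,p["pixel"],.0) for p in h])
print(proj(d,totool(np.zeros(3))*0+s["tcp_pos"]+R.from_quat(s["ee_rot"]).apply([[0,0,.028],[0,.041,.028],[0,-.041,.028],[-.04,0,.04],[.04,0,.04]])))
E
```

```text
[array([0.5988642 , 0.02301769]), array([0.60700629, 0.04662391])] [array([0.52525745, 0.04422461]), array([0.53477233, 0.06860546])] 0.02497092360670984 0.02617171123124294
center [0.56647507 0.04561791] span 0.07605056923845228 gap axis deg -16.495841702040025
notch [0.60584237 0.06626487] [0.52511584 0.0303297 ] [0.56547911 0.04829728] 0.08836350522841578 23.996092355966717
(0.5700622797012329, 0.04589129239320755) 0.03659861534833908
tool x 149.01339870442814
bolt_tip [([306.3, 225.8], array([ 2.1, 36.3, 28. ])), ([116.4, 215.9], array([  9.7, -99.1,  28. ])), ([460.4, 159.1], array([ 50.5, 138.6,  28. ]))]
lid_lug [([13.7, 54.2], array([ 118.2, -158.5,   39.5])), ([251.0, 268.3], array([-39.8,  -3.5,  39.5])), ([161.7, 189.5], array([ 26. , -68.7,  39.5])), ([462.1, 156.8], array([ 50.4, 148.7,  39.5]))]
[array([0.56096285, 0.04235623, 0.1       ]), array([ 0.40349681, -0.46016486,  0.1       ])]
[array([0.5686177 , 0.04728296, 0.1       ]), array([6.73965084e-01, 2.44924791e-04, 1.00000000e-01]), array([0.60960217, 0.0446139 , 0.1       ])]
[array([0.56829893, 0.04326339, 0.        ])]
[[255.48422288 228.63523108]
 [312.54251898 228.54539943]
 [198.39166685 228.62049034]
 [255.29334514 268.11625629]
 [255.45555727 170.40507664]]
```

```bash
python3 -m jog '[{"xyz":[5,0,0],"roll":-1},{"xyz":[17,2,0],"roll":-3},{"xyz":[32,3,0],"roll":-6},{"xyz":[48,5,0],"roll":-9},{"xyz":[62,6,2],"roll":-12},{"xyz":[71,7,10],"roll":-13},{"xyz":[74.5,7.5,18],"roll":-13},{"xyz":[74.5,7.5,24],"roll":-13}]' && python3 -m jog '[{"xyz":[0,0,3],"roll":0},{"xyz":[0,0,5],"roll":0},{"xyz":[0,0,7],"roll":0},{"xyz":[0,0,8],"roll":0},{"xyz":[0,0,8],"roll":0},{"xyz":[0,0,8],"roll":0},{"xyz":[0,0,8],"roll":0},{"xyz":[0,0,8],"roll":0}]'; python3 - <<'E'
from h import *
d=cams.get_image("wrist");a=d["image"][130:330,130:380,::-1];cv2.imwrite("pics/w4.png",cv2.convertScaleAbs(cv2.resize(a,None,fx=3,fy=3,interpolation=2),alpha=1.4))
s=sensors.get_state();print(s["t"],s["tcp_pos"],s["wrist_force"],s["wrist_torque"],s["width"])
c=np.array([.5675,.0462,.11]);th=np.radians(np.arange(0,360,45))
print(proj(d,c+np.c_[.044*np.cos(th),.044*np.sin(th),0*th]).round())
E
```

```text
t: 9.62
tcp_pos: [0.5669, 0.0474, 0.1745]
ee_rot: [0.156, 0.988, -0.0, -0.0]
wrist_force: [-0.7, 0.1, -1.6]
width: 0.0217
gripper_force: 40.0
t: 10.28
tcp_pos: [0.5678, 0.0468, 0.1678]
ee_rot: [0.156, 0.988, 0.0, 0.0]
wrist_force: [0.4, 0.3, -0.9]
width: 0.0221
gripper_force: 40.0
10.3333 [0.56777405 0.04680098 0.16784694] [-0.37112842 -0.6057739  -1.75925657] [ 0.03566726  0.0071788  -0.03549247] 0.022030936880702366
[[270. 259.]
 [301. 236.]
 [306. 198.]
 [280. 167.]
 [237. 164.]
 [206. 191.]
 [205. 229.]
 [232. 256.]]
```

View pics/w4.png

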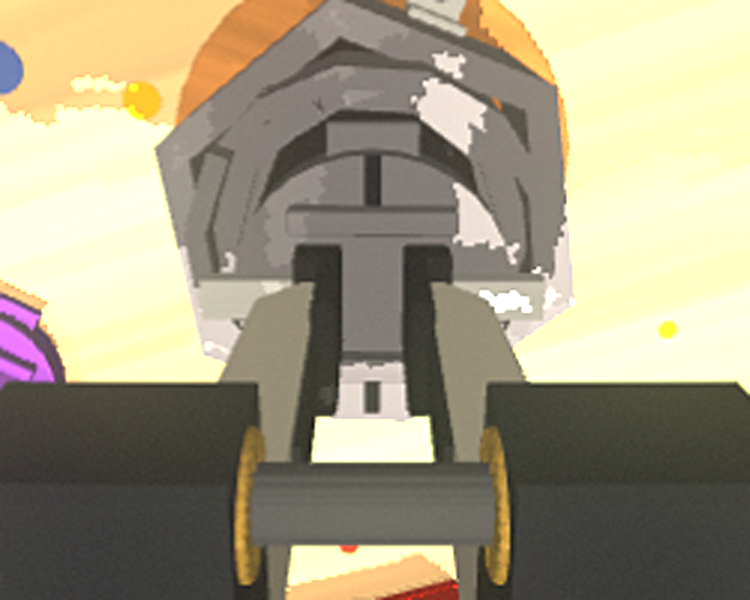

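The lid is laterally centred over the mouth and its near lug is turned close to the gap. I'll go down slowly while watching the force.

```bash
python3 -m jog '[{"xyz":[0,0,3],"roll":0},{"xyz":[0,0,6],"roll":0},{"xyz":[0,0,9],"roll":0},{"xyz":[0,0,12],"roll":0},{"xyz":[0,0,14],"roll":0},{"xyz":[0,0,16],"roll":0},{"xyz":[0,0,17],"roll":0},{"xyz":[0,0,18],"roll":0}]' && python3 -m jog '[{"xyz":[0,0,0.5],"roll":0},{"xyz":[0,0,1],"roll":0},{"xyz":[0,0,1.5],"roll":0},{"xyz":[0,0,2],"roll":0},{"xyz":[0,0,2.5],"roll":0},{"xyz":[0,0,3],"roll":0},{"xyz":[0,0,3.5],"roll":0},{"xyz":[0,0,4],"roll":0}]'
```

```text
t: 11.0
tcp_pos: [0.5677, 0.0468, 0.1495]
ee_rot: [0.156, 0.988, -0.0, -0.0]
wrist_force: [0.6, -0.5, -1.6]
width: 0.022
gripper_force: 40.0
t: 11.67
tcp_pos: [0.5677, 0.0468, 0.1456]
ee_rot: [0.156, 0.988, 0.0, 0.0]
wrist_force: [0.1, -1.0, -2.1]
width: 0.022
gripper_force: 40.0
```

```bash
python3 -m jog '[{"xyz":[0,0,0.5],"roll":0},{"xyz":[0,0,1],"roll":0},{"xyz":[0,0,1.5],"roll":0},{"xyz":[0,0,2],"roll":0},{"xyz":[0,0,2.5],"roll":0},{"xyz":[0,0,3],"roll":0},{"xyz":[0,0,3],"roll":0},{"xyz":[0,0,3],"roll":0}]' && python3 -m jog '[{"xyz":[0,0,0.3],"roll":0},{"xyz":[0,0,0.6],"roll":0},{"xyz":[0,0,0.9],"roll":0},{"xyz":[0,0,1.2],"roll":0},{"xyz":[0,0,1.5],"roll":0},{"xyz":[0,0,1.5],"roll":0},{"xyz":[0,0,1.5],"roll":0},{"xyz":[0,0,1.5],"roll":0}]'
```

```text
t: 12.33
tcp_pos: [0.5677, 0.0468, 0.1426]
ee_rot: [0.156, 0.988, -0.0, -0.0]
wrist_force: [-0.2, -0.8, -2.3]
width: 0.0219
gripper_force: 40.0
t: 13.0
tcp_pos: [0.5677, 0.0468, 0.1412]
ee_rot: [0.156, 0.988, -0.0, 0.0]
wrist_force: [-0.3, 0.0, -2.1]
width: 0.0221
gripper_force: 40.0
```

```bash
python3 -m jog '[{"xyz":[0,0,0.3],"roll":0},{"xyz":[0,0,0.6],"roll":0},{"xyz":[0,0,0.9],"roll":0},{"xyz":[0,0,1.2],"roll":0},{"xyz":[0,0,1.5],"roll":0},{"xyz":[0,0,1.5],"roll":0},{"xyz":[0,0,1.5],"roll":0},{"xyz":[0,0,1.5],"roll":0}]'
```

```text
t: 13.67
tcp_pos: [0.5677, 0.0468, 0.1397]
ee_rot: [0.156, 0.988, -0.0, 0.0]
wrist_force: [0.1, -0.3, -1.6]
width: 0.0221
gripper_force: 40.0
```

```bash
python3 -m jog '[{"xyz":[0,0,0.4],"roll":0},{"xyz":[0,0,0.8],"roll":0},{"xyz":[0,0,1.2],"roll":0},{"xyz":[0,0,1.6],"roll":0},{"xyz":[0,0,2],"roll":0},{"xyz":[0,0,2],"roll":0},{"xyz":[0,0,2],"roll":0},{"xyz":[0,0,2],"roll":0}]'
```

```text
t: 14.33
tcp_pos: [0.5677, 0.0468, 0.1376]
ee_rot: [0.156, 0.988, -0.0, -0.0]
wrist_force: [0.0, -0.6, -2.0]
width: 0.0223
gripper_force: 40.0
```

No resistance, and the lugs are already below the ear tops. I'll carry on to the seal.

```bash
python3 -m jog '[{"xyz":[0,0,0.4],"roll":0},{"xyz":[0,0,0.8],"roll":0},{"xyz":[0,0,1.2],"roll":0},{"xyz":[0,0,1.6],"roll":0},{"xyz":[0,0,2],"roll":0},{"xyz":[0,0,2],"roll":0},{"xyz":[0,0,2],"roll":0},{"xyz":[0,0,2],"roll":0}]' && python3 -m jog '[{"xyz":[0,0,0.3],"roll":0},{"xyz":[0,0,0.6],"roll":0},{"xyz":[0,0,0.9],"roll":0},{"xyz":[0,0,1.2],"roll":0},{"xyz":[0,0,1.2],"roll":0},{"xyz":[0,0,1.2],"roll":0},{"xyz":[0,0,1.2],"roll":0},{"xyz":[0,0,1.2],"roll":0}]'
```

```text
t: 15.0
tcp_pos: [0.5677, 0.0468, 0.1358]
ee_rot: [0.156, 0.988, 0.0, 0.0]
wrist_force: [-0.6, 0.3, -0.1]
width: 0.022
gripper_force: 40.0
t: 15.67
tcp_pos: [0.5677, 0.0468, 0.1346]
ee_rot: [0.156, 0.988, 0.0, 0.0]
wrist_force: [-1.3, -0.9, 4.0]
width: 0.0219
gripper_force: 40.0
```

```bash
python3 -m jog '[{"xyz":[0,0,0.3],"roll":0},{"xyz":[0,0,0.6],"roll":0},{"xyz":[0,0,0.9],"roll":0},{"xyz":[0,0,1.2],"roll":0},{"xyz":[0,0,1.5],"roll":0},{"xyz":[0,0,1.5],"roll":0},{"xyz":[0,0,1.5],"roll":0},{"xyz":[0,0,1.5],"roll":0}]'
```

```text
t: 16.33
tcp_pos: [0.5678, 0.0468, 0.1334]
ee_rot: [0.156, 0.988, 0.0, 0.0]
wrist_force: [-1.7, -0.0, 7.0]
width: 0.0224
gripper_force: 40.1
```

```bash
python3 -m jog '[{"xyz":[0,0,0.3],"roll":0},{"xyz":[0,0,0.6],"roll":0},{"xyz":[0,0,0.8],"roll":0},{"xyz":[0,0,0.8],"roll":1},{"xyz":[0,0,0.8],"roll":2},{"xyz":[0,0,0.8],"roll":4},{"xyz":[0,0,0.8],"roll":6},{"xyz":[0,0,0.8],"roll":8}]'; python3 -c "
from rig import sensors;s=sensors.get_state();print(s['wrist_torque'],s['joint_efforts'][5],s['wrist_force'])"
```

```text
t: 17.0
tcp_pos: [0.5681, 0.0468, 0.1329]
ee_rot: [0.226, 0.974, 0.0, 0.001]
wrist_force: [-0.8, 0.5, 8.3]
width: 0.0222
gripper_force: 40.1
[-0.03228554  0.08979346  0.22404189] -0.9226687252521515 [-0.78619837  0.48570447  8.26731758]
```

```bash
python3 -m jog '[{"xyz":[0,0,0.2],"roll":1},{"xyz":[0,0,0.4],"roll":2},{"xyz":[0,0,0.4],"roll":3},{"xyz":[0,0,0.4],"roll":4},{"xyz":[0,0,0.4],"roll":5},{"xyz":[0,0,0.4],"roll":6},{"xyz":[0,0,0.4],"roll":7},{"xyz":[0,0,0.4],"roll":8}]'; python3 -c "
from rig import sensors;s=sensors.get_state();print(s['wrist_torque'],s['joint_efforts'][5],s['wrist_force'])"
```

```text
t: 17.67
tcp_pos: [0.5682, 0.0468, 0.1326]
ee_rot: [0.293, 0.956, 0.0, 0.001]
wrist_force: [-0.1, -0.0, 9.7]
width: 0.0219
gripper_force: 40.2
[-0.07508554  0.07737729  0.21685717] -0.33894496969878674 [-9.69378855e-02 -2.10108609e-03  9.71145149e+00]
```

```bash
python3 -m jog '[{"xyz":[0,0,0],"roll":2},{"xyz":[0,0,0],"roll":4},{"xyz":[0,0,0],"roll":6},{"xyz":[0,0,0],"roll":8},{"xyz":[0,0,0],"roll":10},{"xyz":[0,0,0],"roll":12},{"xyz":[0,0,0],"roll":14},{"xyz":[0,0,0],"roll":16}]'; python3 -c "
from rig import sensors;s=sensors.get_state();print(s['wrist_torque'],s['joint_efforts'][5],s['wrist_force'],s['joints'][5])"; python3 -m jog '[{"xyz":[0,0,0],"roll":1},{"xyz":[0,0,0],"roll":2},{"xyz":[0,0,0],"roll":3},{"xyz":[0,0,0],"roll":4},{"xyz":[0,0,0],"roll":5},{"xyz":[0,0,0],"roll":6},{"xyz":[0,0,0],"roll":7},{"xyz":[0,0,0],"roll":8}]'; python3 -c "
from rig import sensors;s=sensors.get_state();print(s['wrist_torque'],s['joint_efforts'][5],s['wrist_force'])"
```

```text
t: 18.33
tcp_pos: [0.5682, 0.0468, 0.1326]
ee_rot: [0.423, 0.906, 0.0, 0.001]
wrist_force: [0.1, 1.1, 10.0]
width: 0.0223
gripper_force: 40.2
[-0.09263349  0.11041614  0.27301804] -0.8959340304136276 [0.12188851 1.14080457 9.95777824] -0.6592882562516348
t: 19.0
tcp_pos: [0.5682, 0.0468, 0.1326]
ee_rot: [0.485, 0.875, 0.0, 0.001]
wrist_force: [0.1, -0.0, 8.8]
width: 0.0223
gripper_force: 40.2
[-0.13379289  0.2106639   0.23000554] -0.3288357798010111 [ 9.31297357e-02 -3.22565271e-03  8.79182379e+00]
```

```bash
python3 -m jog '[{"xyz":[0,0,0],"roll":0.5},{"xyz":[0,0,0],"roll":1},{"xyz":[0,0,0],"roll":1.5},{"xyz":[0,0,0],"roll":2},{"xyz":[0,0,0],"roll":2.5},{"xyz":[0,0,0],"roll":3},{"xyz":[0,0,0],"roll":3},{"xyz":[0,0,0],"roll":3}]'; python3 -c "
from rig import sensors;s=sensors.get_state();print(s['wrist_torque'],s['joint_efforts'][5],s['wrist_force'])"
```

```text
t: 19.67
tcp_pos: [0.568, 0.0468, 0.1326]
ee_rot: [0.507, 0.862, 0.0, 0.001]
wrist_force: [-1.5, -0.5, 10.2]
width: 0.0223
gripper_force: 40.3
[-0.1639992   0.40932283  0.40370926] 0.4651698935776949 [-1.54055451 -0.54390731 10.23217104]
```

```bash
python3 -m jog '[{"xyz":[0,0,0],"roll":0.5},{"xyz":[0,0,0],"roll":1},{"xyz":[0,0,0],"roll":1.5},{"xyz":[0,0,0],"roll":2},{"xyz":[0,0,0],"roll":2},{"xyz":[0,0,0],"roll":2},{"xyz":[0,0,0],"roll":2},{"xyz":[0,0,0],"roll":2}]'; python3 -c "
from rig import sensors;s=sensors.get_state();print(s['wrist_torque'],s['joint_efforts'][5],s['wrist_force'])"
```

```text
t: 20.33
tcp_pos: [0.5677, 0.0467, 0.1325]
ee_rot: [0.522, 0.853, -0.0, 0.0]
wrist_force: [-4.0, -1.7, 11.7]
width: 0.0222
gripper_force: 40.6
[-0.34526146  0.95615294  0.60187512] 0.6055710464715958 [-4.02405788 -1.70209136 11.69507519]
```

Turning torque has risen to about 0.6 N m at around 44°, so this is the stop. I'll ease the wind-up by 1° and release.

```bash
python3 -m jog '[{"xyz":[0,0,0],"roll":-0.5},{"xyz":[0,0,0],"roll":-1},{"xyz":[0,0,0],"roll":-1.3},{"xyz":[0,0,0],"roll":-1.3},{"xyz":[0,0,0],"roll":-1.3},{"xyz":[0,0,0],"roll":-1.3},{"xyz":[0,0,0],"roll":-1.3},{"xyz":[0,0,0],"roll":-1.3}]'; python3 -c "
from rig import sensors;s=sensors.get_state();print(s['wrist_torque'],s['wrist_force'])"; python3 -m jog '[{"xyz":[0,0,0],"roll":-1},{"xyz":[0,0,0],"roll":-1},{"xyz":[0,0,0],"roll":-1},{"xyz":[0,0,0],"roll":-1},{"xyz":[0,0,0],"roll":-1},{"xyz":[0,0,0],"roll":-1},{"xyz":[0,0,0],"roll":-1},{"xyz":[0,0,0],"roll":-1}]' 0.5; python3 - <<'E'
from h import *
d=cams.get_image("wrist");a=d["image"][100:330,130:380,::-1];cv2.imwrite("pics/w5.png",cv2.convertScaleAbs(cv2.resize(a,None,fx=2.5,fy=2.5,interpolation=2),alpha=1.3))
E
```

```text
t: 21.0
tcp_pos: [0.5677, 0.0467, 0.1325]
ee_rot: [0.513, 0.859, -0.0, 0.0]
wrist_force: [-5.5, -0.8, 12.1]
width: 0.022
gripper_force: 40.3
[-0.2910763   0.91574845  0.4159963 ] [-5.54854923 -0.83883293 12.11107746]
t: 21.67
tcp_pos: [0.5675, 0.0468, 0.1313]
ee_rot: [0.505, 0.863, -0.0, -0.0]
wrist_force: [0.2, 0.4, -0.0]
width: 0.0679
gripper_force: 0.0
```

View pics/w5.png

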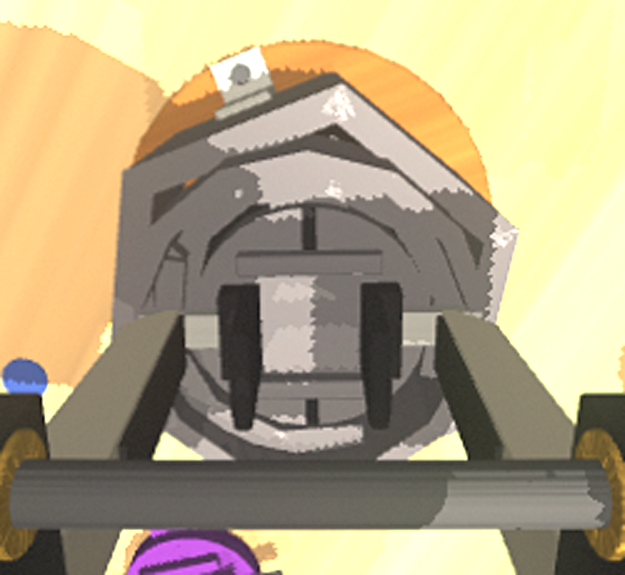

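The fingers are clear of the tabs. I'll rise and check the bolts.

```bash
python3 -m jog '[{"xyz":[0,0,-3],"roll":0},{"xyz":[0,0,-10],"roll":0},{"xyz":[0,0,-22],"roll":0},{"xyz":[0,0,-38],"roll":0},{"xyz":[0,0,-56],"roll":0},{"xyz":[-5,0,-72],"roll":0},{"xyz":[-12,0,-84],"roll":0},{"xyz":[-20,0,-90],"roll":0}]'; python3 -m jog '[{"xyz":[-5,0,-3],"roll":0},{"xyz":[-12,0,-4],"roll":0},{"xyz":[-18,0,-4],"roll":0},{"xyz":[-20,0,-4],"roll":0},{"xyz":[-20,0,-4],"roll":0},{"xyz":[-20,0,-4],"roll":0},{"xyz":[-20,0,-4],"roll":0},{"xyz":[-20,0,-4],"roll":0}]'; python3 - <<'E'
from h import *
d=cams.get_image("wrist");p=proj(d,[[.5675,.0462,.11]])[0].astype(int);print(p)
a=d["image"][max(0,p[1]-75):p[1]+75,p[0]-95:p[0]+95,::-1];cv2.imwrite("pics/w6.png",cv2.convertScaleAbs(cv2.resize(a,None,fx=4,fy=4,interpolation=2),alpha=1.2))
o=(p[0]-95,max(0,p[1]-75));c=np.array([.5675,.0462,0])
for t,z in (("lid_grip",.126),("bolt_tip",.1055),("tab_ledge",.113)):
    for q in cams.landmark_of("wrist",t):
        w=onz(d,q["pixel"],z)-c
        if np.hypot(*w[:2])<.07: print(t,(np.array(q["pixel"])-o)*4,round(q["confidence"],2),w[:2]*1000,np.hypot(*w[:2])*1000)
E
```

```text
t: 22.38
tcp_pos: [0.5782, 0.0291, 0.2246]
ee_rot: [0.505, 0.863, 0.001, 0.001]
wrist_force: [-0.9, -0.2, 0.7]
width: 0.0696
gripper_force: 0.0
t: 23.05
tcp_pos: [0.5872, 0.0122, 0.2256]
ee_rot: [0.505, 0.863, -0.0, -0.0]
wrist_force: [-0.9, 0.6, 1.0]
width: 0.0699
gripper_force: 0.0
[253 155]
lid_grip [396.  318.4] 0.98 [3.56041536 0.02347571] 3.560492750281665
bolt_tip [554.4 289.2] 0.93 [36.4704744  23.10988572] 43.17594608956046
tab_ledge [475.6 297.6] 0.81 [19.19480589 12.21391126] 22.751268126029654
```

View pics/w6.png

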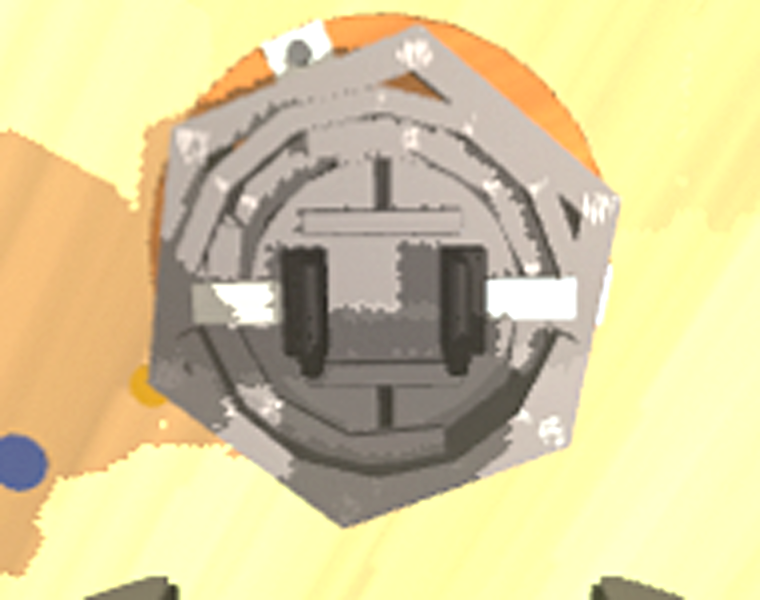

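Both bolts are fully out: they span about 96 mm (crop 192 to 577) symmetrically through the collar notches, and the ledges sit at the free spacing of about 50 mm. The robot is clear.

```bash
python3 -c "
from rig import hand_in;print(hand_in())"
```

```text
the job is handed in; nothing more can be done
None
```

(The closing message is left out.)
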